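Bolt, tug-test and turn over a lacquered bowl

ROBOT

A 6-joint arm with a two-finger parallel gripper is mounted at the origin on the work surface. World frame = base frame: x ahead of the robot, y to its left, z up, the work surface at z = 0. Lengths are in m, angles in degrees, forces in N, time in s.
With the tool pointing down it reaches from about 0.4 to 0.825 m from the base axis. Payload 7 kg.
Tool frame: the origin (TCP) lies at the very end of the fingers, on their centre line; the grasp point (between the pads) lies 19 mm behind it; z points along the fingers, y is the line along which they close (so a half turn about z gives the same grasp; the last joint's range is limited). The gripper opens to 88 mm and grips with 3 to 60 N. Pads are 19 mm wide; open, the fingers measure 130 mm over their backs; the gripper's body (78 mm by 193 mm) begins 47 mm behind the grasp point.
Start: joints at [-55.113, 20.546, 0.682, 0, -70.136, -16.507], TCP at [0.213, -0.641, 0.227] pointing down, gripper open.
Joint ranges: [-176.03, 176.03], [-82.01, 121.73], [-58.28, 71.71], [-173.87, 95.51], [-174.79, -0.11], [-173.66, 173.66]. Speed limits (degrees/s): [136.94, 136.94, 172.46, 180, 180, 180].

INTERFACE

Orientations are given as [roll, pitch, yaw] about the fixed x, y, z axes, in that order (R = Rz(yaw) Ry(pitch) Rx(roll)).
In Python, from plant import ctrl gives the robot as it stands.
- The arm moves only by the tool carry_out, never from a script. Its argument "deltas" is a list that holds one entry, the list of rows, each a list of 5 numbers: the shift along the tool's x, y, z scaled (see below), then the turn about the tool's z scaled (see below), then the opening, from -1 (shut) to 1 (fully open). A call has 1 to 5 rows; each row is the pose to reach, as a shift and turn from the pose commanded when the call began, along the tool's axes at that moment, turning the shorter way round; what a row does not reach only later rows make up. The controller multiplies each number of a shift by 20 cm and each number of a turn by 2 pi rad. A row lasts 1/10 s, in which the tool goes at most 50 mm and 8.59 degrees, less where a joint would pass 70% of its speed; a pose out of reach is approached as far as the arm can. A call with a number of a shift or a turn outside -1 to 1 is refused whole. A call with a gripper value outside its range is refused whole. The fingers move at their own pace and stop on an object; the grip force is fixed at half the most. Time passes only in rows, so rows that repeat a pose let the fingers close. It gives the time, the measured TCP pose, the force, the opening and the grip force at its end, in the units of the state.
- ctrl.get_obs(): the state, without advancing time (a new reading comes with each control period).
- ctrl.snapshot(name): name is "scene" or "top" or "wrist"; returns a dict with "color" (384x512x3 uint8, red, green, blue), "camera_matrix" (3x3 intrinsics, pixels), "k1" (the pictures are not rectified: a ray, as slopes to the right and down, at radius r is drawn at 1 + k1 r^2 times it, then the intrinsics apply), "R" (3x3) and "t" (3): a world point X has camera coordinates R X + t. Camera axes: x right, y down, z forward; pixel columns grow to the right and rows downward; lengths in m; the calibration is good to about 2 mm. A picture is of the moment at which its call begins. There is no depth.
- ctrl.close_job(): hands the job in; it is judged then, once.
Trained networks look in a picture, given as the dict that the camera call returned (one of the last four; its "shot" number tells which), for a name from the list of things; names that differ only in an ending like _2 or _b are one class to them, and where a whole thing is asked for, a point or a joint stands for the part that bears it (a point fixed in the world has none). Each returns a list of dicts, best first, with "p" (0 to 1); they miss things now and then, are a little off and sometimes report something else, mostly with a low value. They report only what shows in the picture. A call takes as long as a camera call.
- ctrl.search_frame(picture, name): "centre" ([column, row] in pixels, amid what is visible of it).
- ctrl.silhouettes(picture, name): "mask" (384x512 bool, what is visible of it) and "centre" ([column, row] in pixels, amid what is visible of it).
- ctrl.spot_point(picture, name): "centre" ([column, row] in pixels: a listed point, or the origin of a listed thing).
The state is a dict: "clock": time; "joint_pos": joint angles; "qvel": joint speeds; "tau": joint torques, N m; "tool_pos": TCP position; "orientation": TCP orientation; "force": force on the tool from outside, world axes, zero at the start; "moment": the same for the moment, N m; "opening": finger opening in m; "gripper_force": force on a finger pad.
Only numpy, scipy, OpenCV 4.12 (cv2) and the standard library are available. Lean on these libraries where they do the work, as an engineer would, in place of code of your own. Each camera call takes 0.05 s, during which the arm holds its last target. There are 200 camera calls.

TASK

Set the wooden carrier with the freshly lacquered bowl down flat in the turning cradle, slide its back edge fully home under the cradle's lip, and shoot the bolt all the way through the carrier's keeper. Before you trust it upside down, pull up firmly on the carrier's handle for a moment to be sure the bolt holds; then crank the cradle over the top, half a turn to its stop, so that the bowl hangs upside down, bolted in. Do not touch the bowl, whose lacquer is wet, and leave the other things on the bench alone.

Things in the scene. Friction and masses are not known exactly. Their poses are not given: they have to be found in the camera images.
- carrier_grip (a point): Middle of the loose carrier's handle: flat-sided wooden bar 14 mm thick (x), 160 long (y), 20 tall, on two posts at y = +-72 mm, 103 mm above the underside of its board (from x = -56 to +60 mm, 170 wide in y, 12 thick). A white bowl is fixed under the bar. Carrier axes: z up, y along the bar, x from the front tongue (keeper) to the plain back edge, which goes under the lip. 0.3 to 0.55 kg.
- keeper: The carrier's tongue, 34 mm wide (y), 12 thick, 48 mm out from the board's front (-x) edge, and on it a steel staple that the bolt passes through along y: opening 15 mm (x) by 14.5 (z) just above the tongue, 10 mm long, centred 91 mm in -x of the origin, top at 32.5 mm. Origin: at the board's underside straight below carrier_grip (not at the staple), carrier axes.
- bowl: White bowl with fresh, wet gold seams: not to be touched. 108 mm across, 48 mm tall, stuck by its foot on a chuck on the carrier's board. Origin under its foot, 19 mm above the board's underside; z points out of its mouth. Its rim is 26 mm below the underside of the handle bar.
- cradle_home (a point): Where carrier_grip lies, and how its axes point, when the carrier is fully home in the cradle: a pale-wood tray turning between two posts (158 mm tall) of a bench stand on an axle along y, 135 mm above the bench. This point is 103 mm above the tray's bed (bed 115 mm above the bench) and, from the axle, 83 mm up and 8 mm in +x. It turns with the cradle.
- cradle_lip (a point): Middle of the front lower edge of the lip along the cradle's back (+x) side, 14.5 mm above the bed (lip top 20.5). At home the board's back edge is 10 mm under it, against a wall. Set the carrier down flat 13 to 19 mm short of home in -x, then slide it +x till it stops. Side cheeks (tops 22 mm above the bed) leave the board 4 mm play each side; the blocks beside the tongue leave 5 mm.
- cradle (a joint): Cradle angle: 0 = right way up (the start, at a stop), 3.14 = upside down, at the other stop. Turning up lifts the front (tongue and bolt) edge and takes the crank handle from the front (-x) over the top to the back. A brake (0.3 N m, about 5 N at the crank) keeps it where it is left.
- crank_grip (a point): Middle of the crank's handle: a round wooden sleeve 18 mm thick, 70 mm long along y, spinning freely on its pin, outside the stand's +y post. The crank arm is 36 mm in -y of this point; the other end is free. 62 mm from the axle; at angle 0 straight in front (-x) of it and 135 mm above the bench, at 3.14 straight behind. Axes turn with the cradle.
- crank_axle (a point): Point on the axle line abreast of the middle of the crank handle, 135 mm above the bench: centre of the circle of radius 62 mm in the x-z plane on which crank_grip moves. Cradle axes: y along the axle; at angle 0 x points to the cradle's back and z up.
- bolt_stem (a point): Centre of the bolt's upright steel stem, 11 to 14 mm thick, top 16 mm above this point, on the rear end of the bolt at the cradle's front edge, -y of the tongue; 155 mm above the bench at angle 0. The wooden block under it is 28 mm below this point; a guide strap over the bolt, 13.5 mm above the block, starts 27 mm in +y of the stem when shot. Cradle axes.
- bolt (a joint): Travel of the bolt along the cradle's +y: 0 = fully drawn, 0.032 m = fully shot through the keeper, at its stop. Starts drawn, at 0 to 6 mm. About 2 N of friction; stays where it is left.
- bolt_bar: The bolt: round steel bar 9 mm thick along y, rounded nose 75 mm in +y of the origin, which is on its axis under the stem. Shot through the keeper of a carrier at home it has 3 mm of play in x and lies 2.5 mm above the tongue: a carrier pulled up rises 2.5 mm, then bears on the bolt and the lip. A firm tug is 15 to 25 N at the handle, weight included.
- jar: Small closed amber jar, 48 mm across, about 55 mm tall, on the bench. Leave alone. Origin under its middle.
- cup: Small blue cup with gold seams, 64 mm across, 42 mm tall, on the bench. Leave alone. Origin under its foot.
- spatula: Flat wooden spatula, 200 mm long, 5 mm thick, on the bench. Leave alone. Origin under its middle.
- lacquer_box: Dark red lacquer box, 116 x 116 x 66 mm, on the bench. Leave alone. Origin under its middle.

How it is judged:
By the outcome, as a careful person would: the job done as asked, in the order asked, and still so for the second after the job is handed in, with the robot touching nothing.
It also fails if it takes over 72 s, if anything falls off the work surface, if the arm or the gripper's body presses on something with over 40 N, if the wrist force passes 120 N, or if a joint passes its speed limit or range.

## Working session

There is one attempt and no reset: what is moved stays moved. The work goes in short steps, Python scripts to look and compute and a tool call to move; the robot and the scene stay as the last step left them, time stands still between calls to the robot, and variables do not carry over. Pictures are saved under pics/ and viewed, at most 10 in all, crops included, and the job is handed in when it is done.

Besides the shell and the picture viewer there is one more tool, called after "Request:" by a JSON object that holds its "op" and its "data", one argument or row to a line. carry_out: Moves the arm, as the interface text tells. Its arguments: {"type":"object","properties":{"deltas":{"type":"array"}},"required":["deltas"]}

```bash
ls; mkdir -p pics; cat > h.py <<'E'
import numpy as np, cv2
from plant import ctrl
from scipy.spatial.transform import Rotation as Rn
def save(s,n): cv2.imwrite(f'pics/{n}.png', s['color'][:,:,::-1])
def ray(s,px):
    K=np.array(s['camera_matrix']);R=np.array(s['R']);t=np.array(s['t'])
    d=np.array([(px[0]-K[0,2])/K[0,0],(px[1]-K[1,2])/K[1,1]]);u=d.copy()
    for _ in range(20): u=d/(1+s['k1']*(u@u))
    v=R.T@np.array([u[0],u[1],1.]);return -R.T@t,v/np.linalg.norm(v)
def onz(s,px,z):
    c,v=ray(s,px);return c+v*(z-c[2])/v[2]
def tri(rs):
    A=0;b=0
    for c,v in rs:
        P=np.eye(3)-np.outer(v,v);A=A+P;b=b+P@c
    x=np.linalg.solve(A,b)
    return x,[np.linalg.norm((np.eye(3)-np.outer(v,v))@(x-c)) for c,v in rs]
def proj(s,X):
    K=np.array(s['camera_matrix']);p=np.array(s['R'])@X+np.array(s['t']);u=p[:2]/p[2];u=u*(1+s['k1']*(u@u))
    return K[:2,:2]@u+K[:2,2]
E
python3 - <<'E'
from h import *
S={n:ctrl.snapshot(n) for n in('scene','top','wrist')}
for n,s in S.items(): save(s,n+'0'); print(n,s['k1'],-np.array(s['R']).T@s['t'])
for name in 'carrier_grip keeper bowl cradle_home cradle_lip crank_grip crank_axle bolt_stem bolt_bar jar cup spatula lacquer_box'.split():
    for n in S:
        r=ctrl.spot_point(S[n],name)[:2]
        print(name,n,[(np.round(q['centre'],1).tolist(),round(q['p'],2)) for q in r])
    rs=[(S[n],ctrl.spot_point(S[n],name)) for n in('scene','top')]
    if all(r for _,r in rs):
        x,e=tri([ray(s,r[0]['centre']) for s,r in rs]);print('   ->',x.round(4),np.round(e,4))
print(ctrl.get_obs())
E
```

```text
pics
scene 0.006161429259717311 [ 1.37333763 -0.6786619   0.8272752 ]
top 0.008330005105382725 [0.47025407 0.02241989 1.04790076]
wrist -0.02842886720842411 [ 0.13427182 -0.66561032  0.38497527]
carrier_grip scene [([293.7, 167.7], 0.71), ([130.8, 234.5], 0.59)]
carrier_grip top [([399.4, 227.6], 0.76), ([366.2, 154.0], 0.38)]
carrier_grip wrist []
   -> [ 0.6302 -0.1299  0.3672] [0.1925 0.1925]
keeper scene []
keeper top []
keeper wrist []
bowl scene [([130.8, 259.9], 0.59)]
bowl top [([388.4, 224.7], 0.82), ([175.1, 192.8], 0.33)]
bowl wrist []
   -> [ 0.4849 -0.3679  0.0154] [0.0021 0.0021]
cradle_home scene []
cradle_home top [([244.5, 184.5], 0.94), ([371.6, 155.8], 0.6)]
cradle_home wrist []
cradle_lip scene [([259.4, 192.1], 0.78)]
cradle_lip top [([248.4, 167.3], 0.64)]
cradle_lip wrist []
   -> [0.6124 0.0237 0.1467] [0.0036 0.0036]
crank_grip scene [([130.9, 257.8], 0.43)]
crank_grip top [([176.3, 213.9], 0.59)]
crank_grip wrist []
   -> [ 0.4506 -0.0624  0.0067] [0.287 0.287]
crank_axle scene [([290.6, 168.7], 0.62)]
crank_axle top [([176.6, 190.1], 0.62)]
crank_axle wrist
[... 952 characters left out ...]
03 0.0113] [0.0113 0.0113]
{'clock': 3.4, 'joint_pos': array([-5.51149839e+01,  2.05458616e+01,  6.81767318e-01,  2.72827622e-04,
       -7.01359360e+01, -1.65077844e+01]), 'qvel': array([-0.02092296,  0.03357332,  0.07335234, -0.01195117,  0.02707857,
       -0.07126362]), 'tau': array([ 3.44012187e-04, -5.82372308e+01,  2.93294924e+01,  7.00215697e+00,
        1.25618334e-02, -9.67908676e-06]), 'tool_pos': array([ 0.21279145, -0.64055733,  0.22656628]), 'orientation': array([-1.79999956e+02, -2.54601383e-04, -1.61622676e+02]), 'force': array([ 0.33182917, -0.93769783, -0.08070275]), 'moment': array([0.00982429, 0.00077994, 0.06857152]), 'gripper_force': 0.0, 'opening': 0.08776126486835328}
```

View pics/scene0.png

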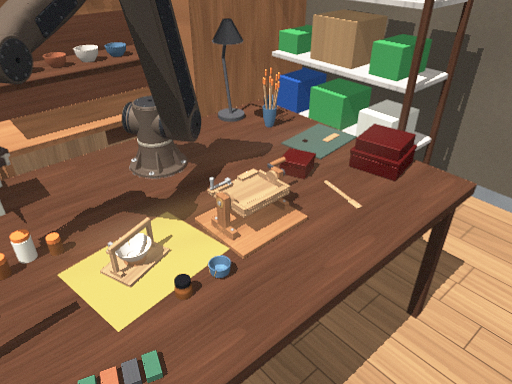

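View pics/top0.png

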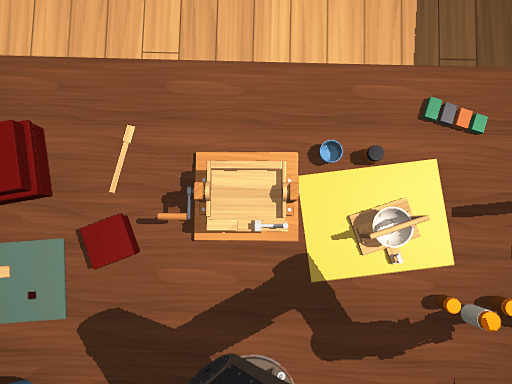

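```bash
python3 - <<'E'
from h import *
s=ctrl.snapshot('top');w=ctrl.snapshot('wrist')
R=np.array(w['R']);o=ctrl.get_obs();Rt=Rn.from_euler('xyz',o['orientation'],degrees=True).as_matrix()
print('cam axes in tool',(Rt.T@R.T).round(3),'pos',Rt.T@(-R.T@w['t']-o['tool_pos']),w['camera_matrix'],w['k1'])
for n,px,z in [('cg',(399.4,227.6),.103),('home',(244.5,184.5),.218),('lip',(248.4,167.3),.1295),('crank',(172,216),.135),('axle',(176.6,190.1),.135),('stem',(284.1,225.5),.155),('tongue',(397,258),.02),('barL',(371,236),.113),('barR',(428,218),.113),('standUL',(195,153),.015),('standUR',(298,153),.015),('standLL',(193,240),.015)]: print(n,onz(s,px,z).round(4))
for n in('carrier_grip','bowl','cradle','crank_grip'):
    for c in (s,):
        for m in ctrl.silhouettes(c,n)[:2]:
            ys,xs=np.nonzero(m['mask']);r=cv2.minAreaRect(np.c_[xs,ys].astype(np.float32));print(n,m['p'],len(xs),r)
E
```

```text
cam axes in tool [[-0.001 -0.953 -0.302]
 [ 1.    -0.001 -0.001]
 [ 0.001 -0.302  0.953]] pos [ 0.08244036  0.00080982 -0.15921293] [[343.84505008   0.         252.09143988]
 [  0.         343.84505008 190.23828366]
 [  0.           0.           1.        ]] -0.02842886720842411
cg [ 0.4782 -0.3608  0.103 ]
home [0.5638 0.0338 0.218 ]
lip [0.6174 0.0265 0.1295]
crank [0.4898 0.2114 0.135 ]
axle [0.5543 0.203  0.135 ]
stem [ 0.4745 -0.0635  0.155 ]
tongue [ 0.3957 -0.3874  0.02  ]
barL [ 0.455  -0.2857  0.113 ]
barR [ 0.5043 -0.4283  0.113 ]
standUL [0.6723 0.1794 0.015 ]
standUR [ 0.6806 -0.112   0.015 ]
standLL [0.4276 0.1748 0.015 ]
carrier_grip 0.91 3016 ((393.45001220703125, 232.34999084472656), (61.031951904296875, 77.1595687866211), 71.56504821777344)
bowl 0.89 1001 ((391.7372131347656, 226.27737426757812), (40.325679779052734, 37.59173583984375), 70.01689147949219)
cradle 0.69 5932 ((222.0, 195.0), (70.0, 130.0), 90.0)
cradle 0.48 2205 ((109.43077850341797, 239.9461669921875), (44.79335403442383, 51.321327209472656), 68.83873748779297)
crank_grip 0.93 6171 ((222.5, 195.5), (71.0, 131.0), 90.0)
```

Request:
{"op": "carry_out", "data": {
  "deltas": [
    [[0,0,-0.25,-0.02,1],[0,0,-0.5,-0.045,1],[0,0,-0.8,-0.068,1],[0,0,-0.9,-0.09,1],[0,0,-0.9,-0.11,1]]
  ]
}}

```text
clock: 4.2
tool_pos: [0.2129, -0.6419, 0.4129]
orientation: [-179.6, -0.3, -121.7]
force: [-0.6, -0.7, -0.1]
opening: 0.088
gripper_force: 0.0
```

Request:
{"op": "carry_out", "data": {
  "deltas": [
    [[-0.25,0,0,-0.022,1],[-0.5,0,0,-0.044,1],[-0.75,0,0,-0.066,1],[-1,0,0,-0.0889,1],[-1,0,0,-0.0889,1]]
  ]
}}

```text
clock: 4.7
tool_pos: [0.3213, -0.4671, 0.4078]
orientation: [-179.9, -0.0, -89.5]
force: [-1.2, -0.2, 0.5]
opening: 0.0874
gripper_force: 0.0
```

Request:
{"op": "carry_out", "data": {
  "deltas": [
    [[-0.2,-0.1,0,0,1],[-0.4,-0.2,0,0,1],[-0.6,-0.3,0,0,1],[-0.8,-0.4,0,0,1],[-1,-0.5,0,0,1]]
  ]
}}

```text
clock: 5.2
tool_pos: [0.4192, -0.2697, 0.4068]
orientation: [-180.0, -0.0, -90.1]
force: [1.0, 0.6, -0.3]
opening: 0.0879
gripper_force: 0.0
```

Request:
{"op": "carry_out", "data": {
  "deltas": [
    [[-0.2,-0.1,0,0,1],[-0.4,-0.2,0,0,1],[-0.6,-0.3,0,0,1],[-0.8,-0.4,0,0,1],[-1,-0.5,0,0,1]]
  ]
}}

```text
clock: 5.7
tool_pos: [0.5195, -0.0696, 0.407]
orientation: [-180.0, 0.0, -90.1]
force: [1.1, -0.7, 0.8]
opening: 0.0875
gripper_force: 0.0
```

Request:
{"op": "carry_out", "data": {
  "deltas": [
    [[-0.2,-0.1,0,0,1],[-0.3,-0.1,0,0,1],[-0.3,-0.1,0,0,1]]
  ]
}}

```text
clock: 6.0
tool_pos: [0.5395, -0.0089, 0.4059]
orientation: [179.9, -0.0, -89.9]
force: [-0.5, -0.8, 0.5]
opening: 0.0878
gripper_force: 0.0
```

```bash
python3 - <<'E'
from h import *
s=ctrl.snapshot('wrist');save(s,'w1')
for n,z in [('cradle_home',.218),('cradle_lip',.1295),('crank_grip',.135),('crank_axle',.135),('bolt_stem',.155)]:
    for q in ctrl.spot_point(s,n)[:2]: print(n,np.round(q['centre'],1),round(q['p'],2),onz(s,q['centre'],z).round(4))
E
```

```text
cradle_home [231.8 201.3] 0.96 [0.5607 0.0319 0.218 ]
cradle_lip [193.  182.1] 0.72 [0.6169 0.0362 0.1295]
crank_grip [288.2 298.1] 0.67 [0.4859 0.2111 0.135 ]
bolt_stem [307.3 106.9] 0.91 [ 0.4747 -0.0625  0.155 ]
```

View pics/w1.png

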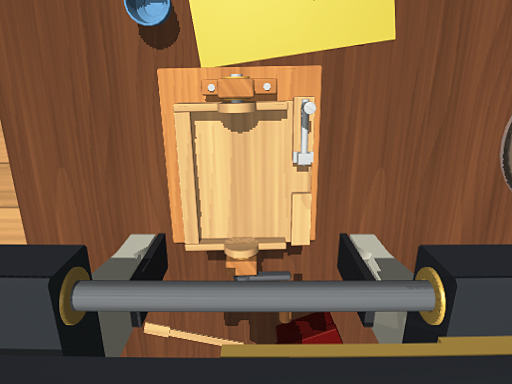

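```bash
python3 - <<'E'
from h import *
for name,roi,f in [('wrist',(150,60,330,255),'w1'),('top',(185,145,305,245),'top0')]:
    s=ctrl.snapshot(name);g=cv2.cvtColor(s['color'],cv2.COLOR_RGB2GRAY)
    L=cv2.createLineSegmentDetector().detect(g)[0][:,0]
    for l in L:
        a,b=l[:2],l[2:]
        if all(roi[0]<p[0]<roi[2] and roi[1]<p[1]<roi[3] for p in(a,b)) and np.linalg.norm(a-b)>35:
            A,B=onz(s,a,.137),onz(s,b,.137);d=B-A;ang=(np.degrees(np.arctan2(d[1],d[0]))+45)%90-45
            print(name,l.round(1),A[:2].round(4),B[:2].round(4),'len',round(np.linalg.norm(d),3),'ang',round(ang,2))
s=ctrl.snapshot('wrist');c=cv2.resize(s['color'][55:260,145:335],None,fx=2.9,fy=2.9,interpolation=cv2.INTER_CUBIC);cv2.imwrite('pics/w1c.png',c[:,:,::-1])
E
```

```text
wrist [292.6 198.1 290.8 246.9] [0.4854 0.0533] [0.4854 0.1246] len 0.071 ang -0.03
wrist [309.  245.6 310.3 196.9] [0.4603 0.1227] [0.4621 0.0516] len 0.071 ang 1.44
wrist [186.9 251.9 224.4 251.2] [0.6297 0.1319] [0.5775 0.131 ] len 0.052 ang 1.01
wrist [198.4 244.4 188.4 114.4] [0.613  0.1204] [ 0.6166 -0.0556] len 0.176 ang 1.16
wrist [298.2 151.9 299.6 101.9] [ 0.4802 -0.0085] [ 0.4809 -0.0701] len 0.062 ang 0.62
wrist [198.2  69.6 158.1  70.8] [ 0.6021 -0.1076] [ 0.6498 -0.1065] len 0.048 ang 1.29
wrist [194.  141.8 201.  217. ] [ 0.6115 -0.0217] [0.6075 0.0797] len 0.102 ang 2.25
wrist [156.7  73.  162.5 133.2] [ 0.6517 -0.1041] [ 0.6503 -0.0327] len 0.071 ang 1.12
wrist [173.1 113.1 216.9 112.7] [ 0.6353 -0.0572] [ 0.5816 -0.0574] len 0.054 ang 0.24
wrist [319.4  66.8 215.6  69.4] [ 0.4589 -0.1105] [ 0.5815 -0.1077] len 0.123 ang 1.27
wrist [163.1 134.1 173.4 241.9] [ 0.6496 -0.0315] [0.6474 0.1166] len 0.148 ang 0.86
wrist [319.3 108.2 320.5  69.3] [ 0.4565 -0.0626] [ 0.4574 -0.1076] len 0.045 ang 1.18
wrist [314.5 234.4 316.7 181.8] [0.4537 0.1058] [0.4547 0.031 ] len 0.075
[... 570 characters left out ...]
 0.048] len 0.067 ang 0.64
wrist [311.5 151.9 313.1 115.6] [ 0.4635 -0.0085] [ 0.4636 -0.0536] len 0.045 ang 0.15
wrist [229.4 218.1 230.7 134.4] [0.5694 0.0815] [ 0.5652 -0.0308] len 0.112 ang -2.14
wrist [175.8 209.4 174.5 164.4] [0.6407 0.0688] [0.638  0.0072] len 0.062 ang -2.52
wrist [273.8 196.9 273.7 235.6] [0.5102 0.0515] [0.5093 0.1074] len 0.056 ang 0.84
wrist [277.3 235.6 277.7 164.4] [0.5045 0.1074] [0.506  0.0076] len 0.1 ang 0.85
wrist [260.7 201.9 260.7 153.1] [0.5274 0.0584] [ 0.5277 -0.007 ] len 0.065 ang 0.21
top [195.6 239.3 243.1 239.7] [0.4344 0.1505] [0.437  0.0342] len 0.116 ang 1.27
top [260.7 171.9 296.3 189.1] [ 0.6057 -0.0043] [ 0.5651 -0.0936] len 0.098 ang -24.44
```

View pics/w1c.png

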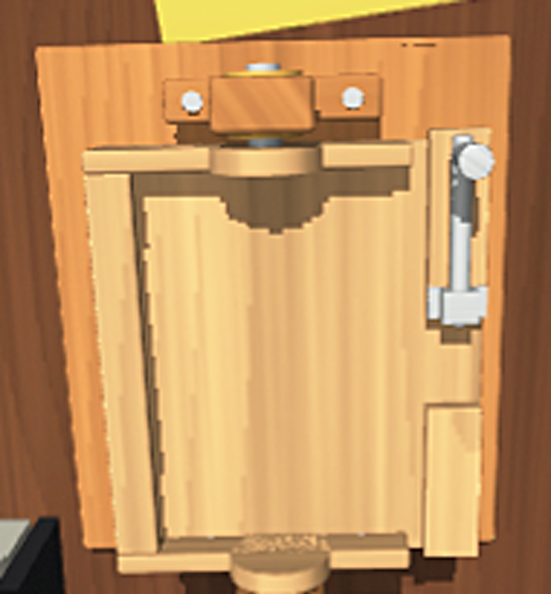

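Request:
{"op": "carry_out", "data": {
  "deltas": [
    [[0.2,0.04,0,0,1],[0.4,0.08,0,0,1],[0.62,0.12,0,0,1],[0.84,0.15,0,0,1],[0.875,0.15,0,0,1]]
  ]
}}

```text
clock: 6.95
tool_pos: [0.5077, -0.1898, 0.4068]
orientation: [180.0, -0.0, -90.2]
force: [-0.4, -0.8, 0.4]
opening: 0.0872
gripper_force: 0.0
```

Request:
{"op": "carry_out", "data": {
  "deltas": [
    [[0.2,0.04,0.1,-0.015,1],[0.4,0.08,0.24,-0.03,1],[0.62,0.12,0.4,-0.0486,1],[0.84,0.155,0.55,-0.0486,1],[0.875,0.155,0.58,-0.0486,1]]
  ]
}}

```text
clock: 7.45
tool_pos: [0.4758, -0.3632, 0.2871]
orientation: [179.8, 0.2, -72.7]
force: [0.3, 0.7, 0.8]
opening: 0.0872
gripper_force: 0.0
```

Request:
{"op": "carry_out", "data": {
  "deltas": [
    [[0,0,0,0,1],[0,0,0,0,1]]
  ]
}}

```text
clock: 7.65
tool_pos: [0.4781, -0.3611, 0.2909]
orientation: [-180.0, -0.0, -72.6]
force: [0.1, -0.2, 0.8]
opening: 0.0873
gripper_force: 0.0
```

```bash
python3 - <<'E'
from h import *
s=ctrl.snapshot('wrist');save(s,'w2');print(ctrl.get_obs()['tool_pos'],ctrl.get_obs()['orientation'])
for n,z in [('carrier_grip',.103),('keeper',0),('bowl',.019)]:
    for q in ctrl.spot_point(s,n)[:2]: print(n,np.round(q['centre'],1),round(q['p'],2),onz(s,q['centre'],z).round(4))
g=cv2.cvtColor(s['color'],cv2.COLOR_RGB2GRAY)
for l in cv2.createLineSegmentDetector().detect(g)[0][:,0]:
    a,b=l[:2],l[2:]
    if np.linalg.norm(a-b)>45:
        A,B=onz(s,a,.113),onz(s,b,.113);d=B-A;print(l.round(1),A[:2].round(4),B[:2].round(4),round(np.degrees(np.arctan2(d[1],d[0])),2))
E
```

```text
[ 0.4784925  -0.36073049  0.29161062] [-1.79940221e+02 -5.93573876e-02 -7.25137681e+01]
carrier_grip [249.8 169. ] 0.7 [ 0.4786 -0.3555  0.103 ]
bowl [250.7 150.1] 0.79 [ 0.4791 -0.3592  0.019 ]
[375.6  20.9 252.1  -0.8] [ 0.4122 -0.5225] [ 0.5231 -0.5057] 8.61
[122.8   0.6 112.6 254.4] [ 0.6323 -0.4711] [ 0.5947 -0.2208] 98.53
[254.2 140.6 256.7 201.9] [ 0.4838 -0.3867] [ 0.462  -0.3264] 109.87
[315.3 279.3 376.5  22.7] [ 0.3712 -0.2581] [ 0.4108 -0.5214] -81.45
[200.6 280.2 254.4 280.2] [ 0.4939 -0.2186] [ 0.4362 -0.2366] -162.63
[ 96.9 310.8 104.9 356.8] [ 0.5993 -0.1418] [ 0.5792 -0.0775] 107.38
[  0.6 243.6  75.6 244.3] [ 0.7161 -0.1958] [ 0.6358 -0.2205] -162.88
[239.2  91.9 246.1 238.2] [ 0.5111 -0.4266] [ 0.4604 -0.2835] 109.52
[510.6 335.4 438.1 336.5] [ 0.1142 -0.2541] [ 0.2004 -0.2273] 17.26
[ 71.9 308.8 428.1 309. ] [ 0.6281 -0.1354] [ 0.2303 -0.2595] -162.67
[399.4 343.2 221.9 343.7] [ 0.2417 -0.2047] [ 0.4472 -0.1409] 17.26
[251.3 151.9 250.8  99.4] [ 0.4831 -0.3751] [ 0.4987 -0.4233] -72.06
[420.6 244.3 510.6 243.6] [ 0.2763 -0.333 ] [ 0.1799 -0.3633] -162.55
[292.6  83.1 292.9 133.1] [ 0.4656 -0.4492] [ 0.4498 -0.405 ] 109.68
[456.5 286.8 445.9 334.4] [ 0.2124 -0.2963] [ 0.1926 -0.2328] 107.26
[510.6 277.3 456.9 277.7] [ 0.1575 -0.3257] [ 0.2176 -0.3071] 17.2
[ 60.  343.3  47.5 286.7] [ 0.6353 -0.0807] [ 0.6593 -0.1567] -72.47
[123.2 285.4  74.4 284.3] [ 0.5762 -0.1853] [ 0.6299 -0.1695] 16.4
[ 46.9 277.6   0.6 277.5] [ 0.6613 -0.1686] [ 0.7128 -0.152 ] 17.95
[340.6 285.8 250.6 285.5] [ 0.3407 -0.2587] [ 0.4382 -0.2288] 17.03
[249.4 285.1 124.4 285.6] [ 0.4397 -0.2289] [ 0.5749 -0.1855] 17.78
```

View pics/w2.png

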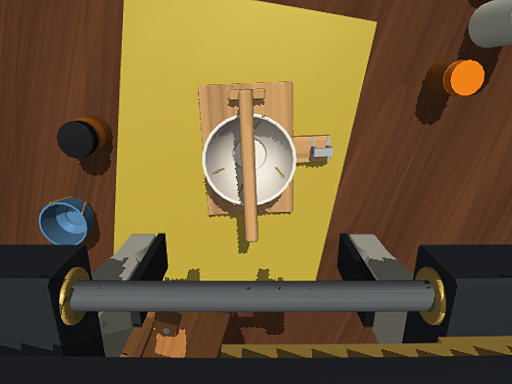

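Request:
{"op": "carry_out", "data": {
  "deltas": [
    [[-0.017,-0.008,0.15,-0.0058,1],[-0.017,-0.008,0.35,-0.0058,1],[-0.017,-0.008,0.5,-0.0058,1],[-0.017,-0.008,0.6,-0.0058,1],[-0.017,-0.008,0.6,-0.0058,1]]
  ]
}}

```text
clock: 8.35
tool_pos: [0.4774, -0.3558, 0.1684]
orientation: [179.8, 0.2, -70.4]
force: [-0.5, 1.1, 0.8]
opening: 0.0874
gripper_force: 0.0
```

Request:
{"op": "carry_out", "data": {
  "deltas": [
    [[0,0,0.12,0,1],[0,0,0.25,0,1],[0,0,0.36,0,1],[0,0,0.415,0,1],[0,0,0.415,0,1]]
  ]
}}

```text
clock: 8.85
tool_pos: [0.4785, -0.357, 0.0875]
orientation: [180.0, 0.0, -70.4]
force: [-0.8, 0.0, 0.4]
opening: 0.0875
gripper_force: 0.0
```

Request:
{"op": "carry_out", "data": {
  "deltas": [
    [[0,0,0,0,-1],[0,0,0,0,-1],[0,0,0,0,-1],[0,0,0,0,-1],[0,0,0,0,-1]]
  ]
}}

```text
clock: 9.35
tool_pos: [0.4785, -0.3574, 0.088]
orientation: [-180.0, -0.0, -70.4]
force: [0.4, -0.4, -0.8]
opening: 0.0532
gripper_force: 0.0
```

Request:
{"op": "carry_out", "data": {
  "deltas": [
    [[0,0,0,0,-1],[0,0,0,0,-1],[0,0,0,0,-1]]
  ]
}}

```text
clock: 9.65
tool_pos: [0.4784, -0.3573, 0.0875]
orientation: [180.0, 0.0, -70.4]
force: [0.2, -0.3, 0.1]
opening: 0.0286
gripper_force: 0.0
```

Request:
{"op": "carry_out", "data": {
  "deltas": [
    [[0,0,0,0,-1],[0,0,0,0,-1],[0,0,0,0,-1],[0,0,0,0,-1]]
  ]
}}

```text
clock: 10.05
tool_pos: [0.4788, -0.3573, 0.0876]
orientation: [-180.0, -0.0, -70.4]
force: [1.8, 0.7, -0.7]
opening: 0.0142
gripper_force: 30.0
```

Request:
{"op": "carry_out", "data": {
  "deltas": [
    [[0,0,-0.03,0,-1],[0,0,-0.1,0,-1],[0,0,-0.2,0,-1],[0,0,-0.3,0,-1],[0,0,-0.3,0,-1]]
  ]
}}

```text
clock: 10.55
tool_pos: [0.4794, -0.3579, 0.1502]
orientation: [-179.8, -0.2, -70.4]
force: [1.2, -0.4, -3.7]
opening: 0.0139
gripper_force: 30.0
```

Request:
{"op": "carry_out", "data": {
  "deltas": [
    [[0,0,-0.15,0,-1],[0,0,-0.32,0,-1],[0,0,-0.5,0,-1],[0,0,-0.68,0,-1],[0,0,-0.76,0,-1]]
  ]
}}

```text
clock: 11.05
tool_pos: [0.4788, -0.3577, 0.3021]
orientation: [-179.9, -0.1, -70.4]
force: [1.3, -0.8, -3.8]
opening: 0.0138
gripper_force: 30.0
```

Request:
{"op": "carry_out", "data": {
  "deltas": [
    [[-0.1,-0.06,0,0.008,-1],[-0.27,-0.16,0,0.02,-1],[-0.47,-0.27,0,0.034,-1],[-0.67,-0.38,0,0.046,-1],[-0.855,-0.49,0,0.0517,-1]]
  ]
}}

```text
clock: 11.55
tool_pos: [0.5125, -0.1615, 0.2982]
orientation: [179.9, 0.0, -89.2]
force: [1.4, -0.9, -2.9]
opening: 0.0138
gripper_force: 30.0
```

Request:
{"op": "carry_out", "data": {
  "deltas": [
    [[-0.23,-0.05,0,0,-1],[-0.46,-0.1,0,0,-1],[-0.68,-0.14,0,0,-1],[-0.86,-0.17,0,0,-1],[-0.967,-0.192,0,0,-1]]
  ]
}}

```text
clock: 12.05
tool_pos: [0.548, 0.0333, 0.2981]
orientation: [179.9, 0.0, -88.9]
force: [0.7, -0.9, -3.2]
opening: 0.0136
gripper_force: 30.0
```

Request:
{"op": "carry_out", "data": {
  "deltas": [
    [[0,0,0,0,-1],[0,0,0,0,-1]]
  ]
}}

```text
clock: 12.25
tool_pos: [0.5479, 0.0311, 0.2982]
orientation: [179.9, -0.0, -89.0]
force: [0.2, -0.1, -2.8]
opening: 0.0135
gripper_force: 30.0
```

```bash
python3 - <<'E'
from h import *
o=ctrl.get_obs();print(o['tool_pos'],o['orientation'],o['force'],o['opening'],o['moment'])
s=ctrl.snapshot('wrist');save(s,'w3')
for n,z in [('carrier_grip',o['tool_pos'][2]+.0155),('bowl',o['tool_pos'][2]-.0685),('bolt_stem',.155),('cradle_lip',.1295)]:
    for q in ctrl.spot_point(s,n)[:2]: print(n,np.round(q['centre'],1),round(q['p'],2),onz(s,q['centre'],z).round(4))
E
```

```text
[0.54792663 0.03107374 0.29819724] [ 1.79858948e+02 -3.02970801e-02 -8.89771880e+01] [ 0.167611   -0.06098001 -2.79545047] 0.013485522053323557 [ 0.05575234  0.09134086 -0.03729874]
carrier_grip [253.4 267.8] 0.8 [0.5471 0.0334 0.3137]
carrier_grip [343.6  70.5] 0.42 [ 0.5128 -0.0555  0.3137]
bolt_stem [343.  71.] 0.87 [ 0.4728 -0.0606  0.155 ]
```

View pics/w3.png

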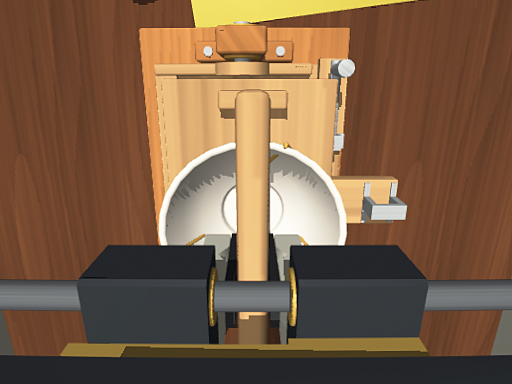

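```bash
python3 - <<'E'
from h import *
s=ctrl.snapshot('wrist');o=ctrl.get_obs();T=o['tool_pos'];a=np.radians(1)
cx=np.array([np.cos(a),np.sin(a)]);cy=np.array([-np.sin(a),np.cos(a)])
for n,px,z in [('barend',(253,91.5),T[2]+.0255),('board -y edge',(250,79),T[2]-.0755),('boardback',(163,130),T[2]-.0755),('boardfront',(336.5,130),T[2]-.0755),('staple top c',(386,208),T[2]-.055)]:
    p=onz(s,px,z)[:2]-T[:2];print(n,round(p@cx,4),round(p@cy,4))
E
```

```text
barend -0.0009 -0.0782
board -y edge 0.0008 -0.0834
boardback 0.0601 -0.0506
boardfront -0.0579 -0.0502
staple top c -0.0897 -0.0012
```

Request:
{"op": "carry_out", "data": {
  "deltas": [
    [[0.0065,0,0.1,0,-1],[0.0065,0,0.22,0,-1],[0.0065,0,0.34,0,-1],[0.0065,0,0.42,0,-1],[0.0065,0,0.44,0,-1]]
  ]
}}

```text
clock: 13.05
tool_pos: [0.5475, 0.0287, 0.2097]
orientation: [179.8, -0.0, -89.1]
force: [-0.9, 0.9, -3.7]
opening: 0.0137
gripper_force: 30.0
```

Request:
{"op": "carry_out", "data": {
  "deltas": [
    [[0,0,0.01,0,-1],[0,0,0.02,0,-1],[0,0,0.025,0,-1],[0,0,0.025,0,-1]]
  ]
}}

```text
clock: 13.45
tool_pos: [0.549, 0.0293, 0.2072]
orientation: [-179.9, 0.0, -89.0]
force: [0.1, 0.3, -4.2]
opening: 0.0142
gripper_force: 30.0
```

Request:
{"op": "carry_out", "data": {
  "deltas": [
    [[0,0,0.005,0,-1],[0,0,0.01,0,-1],[0,0,0.01,0,-1]]
  ]
}}

```text
clock: 13.75
tool_pos: [0.5486, 0.0294, 0.2045]
orientation: [180.0, -0.0, -89.0]
force: [0.6, -0.4, -3.7]
opening: 0.0137
gripper_force: 30.0
```

Request:
{"op": "carry_out", "data": {
  "deltas": [
    [[0,0,0.005,0,-1],[0,0,0.01,0,-1],[0,0,0.01,0,-1]]
  ]
}}

```text
clock: 14.05
tool_pos: [0.5487, 0.0294, 0.2027]
orientation: [-180.0, -0.0, -89.0]
force: [-0.8, -0.2, -2.4]
opening: 0.0138
gripper_force: 30.0
```

Request:
{"op": "carry_out", "data": {
  "deltas": [
    [[0,0,0.005,0,-1],[0,0,0.005,0,-1],[0,0,0.005,0,-1]]
  ]
}}

```text
clock: 14.35
tool_pos: [0.5488, 0.0294, 0.2026]
orientation: [-179.9, 0.0, -89.0]
force: [-3.4, 1.4, 6.4]
opening: 0.0139
gripper_force: 30.0
```

```bash
python3 - <<'E'
from h import *
o=ctrl.get_obs();print(o['tool_pos'],o['force'],o['moment'])
E
```

```text
[0.54878799 0.02944253 0.20257358] [-3.36473429  1.43780013  6.43317382] [ 0.41632639  1.63117859 -0.0741147 ]
```

Request:
{"op": "carry_out", "data": {
  "deltas": [
    [[0,0,-0.004,0,-1],[0,-0.015,-0.004,0,-1],[0,-0.03,-0.004,0,-1],[0,-0.045,-0.004,0,-1],[0,-0.06,-0.004,0,-1]]
  ]
}}

```text
clock: 14.85
tool_pos: [0.5606, 0.0293, 0.2026]
orientation: [180.0, -0.0, -89.0]
force: [-5.2, -0.2, 5.5]
opening: 0.0137
gripper_force: 30.0
```

Request:
{"op": "carry_out", "data": {
  "deltas": [
    [[0,-0.005,0,0,-1],[0,-0.01,0,0,-1],[0,-0.01,0,0,-1]]
  ]
}}

```text
clock: 15.15
tool_pos: [0.5626, 0.0293, 0.2025]
orientation: [180.0, -0.0, -89.0]
force: [-5.5, -0.2, 4.7]
opening: 0.0138
gripper_force: 30.0
```

Request:
{"op": "carry_out", "data": {
  "deltas": [
    [[0,-0.005,0,0,-1],[0,-0.01,0,0,-1],[0,-0.01,0,0,-1]]
  ]
}}

```text
clock: 15.45
tool_pos: [0.5646, 0.0293, 0.2025]
orientation: [180.0, -0.0, -89.0]
force: [-6.0, -0.3, 5.2]
opening: 0.014
gripper_force: 30.0
```

Request:
{"op": "carry_out", "data": {
  "deltas": [
    [[0,-0.005,0,0,-1],[0,-0.005,0,0,-1],[0,-0.005,0,0,-1]]
  ]
}}

```text
clock: 15.75
tool_pos: [0.565, 0.0294, 0.2025]
orientation: [179.9, -0.0, -89.0]
force: [-6.7, 0.5, 5.9]
opening: 0.0138
gripper_force: 30.0
```

Request:
{"op": "carry_out", "data": {
  "deltas": [
    [[0,-0.005,0,0,-1],[0,-0.005,0,0,-1],[0,-0.005,0,0,-1]]
  ]
}}

```text
clock: 16.05
tool_pos: [0.5656, 0.0291, 0.2025]
orientation: [179.9, -0.1, -89.0]
force: [-8.0, -0.6, 7.1]
opening: 0.014
gripper_force: 30.0
```

Request:
{"op": "carry_out", "data": {
  "deltas": [
    [[0,-0.005,0,0,-1],[0,-0.005,0,0,-1],[0,-0.005,0,0,-1]]
  ]
}}

```text
clock: 16.35
tool_pos: [0.5661, 0.0291, 0.2024]
orientation: [179.8, -0.1, -89.0]
force: [-9.9, 0.1, 8.2]
opening: 0.0141
gripper_force: 30.0
```

```bash
python3 - <<'E'
from h import *
s=ctrl.snapshot('wrist');o=ctrl.get_obs();print(o['tool_pos'],o['orientation'],o['force'],o['moment'])
for n,z in [('bolt_stem',.155),('keeper',.115),('carrier_grip',.218),('bolt_bar',.1345)]:
    for q in ctrl.spot_point(s,n)[:1]: print(n,np.round(q['centre'],1),round(q['p'],2),onz(s,q['centre'],z).round(4))
c=cv2.resize(s['color'][20:240,140:440],None,fx=2.6,fy=2.6,interpolation=cv2.INTER_CUBIC);cv2.imwrite('pics/w4c.png',c[:,:,::-1])
E
```

```text
[0.56611778 0.02912254 0.20235429] [ 1.79799293e+02 -5.89046579e-02 -8.90448621e+01] [-9.80532371  0.77788345  8.28183592] [0.20726375 4.18193159 0.08085706]
bolt_stem [416.5  67. ] 0.84 [ 0.473  -0.0625  0.155 ]
carrier_grip [254.6 268.4] 0.63 [0.5647 0.0317 0.218 ]
bolt_bar [400.1  69. ] 0.79 [ 0.4739 -0.0621  0.1345]
```

View pics/w4c.png

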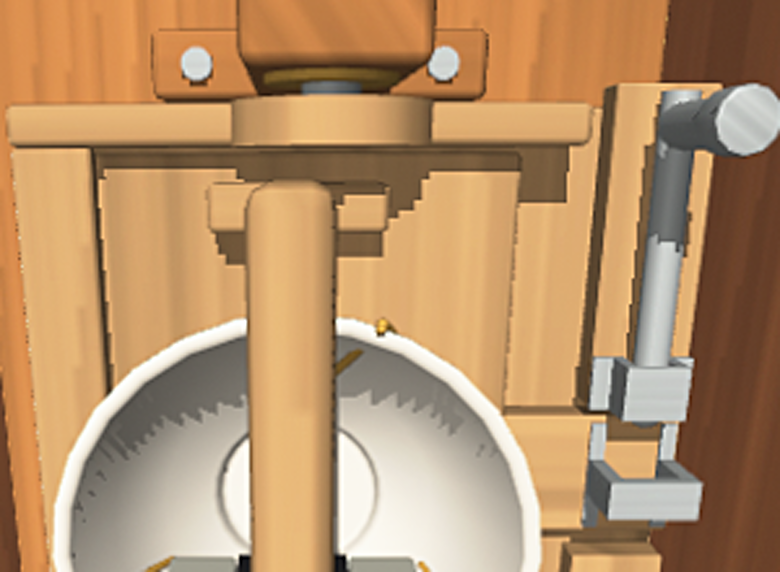

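Request:
{"op": "carry_out", "data": {
  "deltas": [
    [[0,-0.006,-0.003,0,-1],[0,-0.012,-0.003,0,-1],[0,-0.015,-0.003,0,-1],[0,-0.015,-0.003,0,-1]]
  ]
}}

```text
clock: 17.0
tool_pos: [0.5679, 0.0291, 0.2023]
orientation: [179.6, -0.1, -89.1]
force: [-11.9, 1.2, 7.7]
opening: 0.0139
gripper_force: 30.0
```

```bash
python3 - <<'E'
from h import *
s=ctrl.snapshot('wrist');o=ctrl.get_obs();print(o['force'],o['moment'],o['orientation'])
c=cv2.resize(s['color'][20:240,140:440],None,fx=2.6,fy=2.6,interpolation=cv2.INTER_CUBIC)[:,:,::-1];p=cv2.imread('pics/w4c.png')
cv2.imwrite('pics/w5c.png',c)
for n,(x0,y0,x1,y1) in dict(staple=(580,430,715,530),strap=(590,345,700,425),stem=(660,80,780,160),barend=(205,175,390,260),lip=(10,150,110,320),wood=(150,30,490,100)).items():
    r=cv2.matchTemplate(np.ascontiguousarray(c[max(0,y0-30):y1+30,max(0,x0-30):x1+30]),p[y0:y1,x0:x1],cv2.TM_CCOEFF_NORMED);_,v,_,l=cv2.minMaxLoc(r)
    print(n,round(v,3),l[0]+max(0,x0-30)-x0,l[1]+max(0,y0-30)-y0)
E
```

```text
[-12.72966384   0.6200326    7.72189112] [0.40397619 5.2083769  0.06732973] [ 1.79649040e+02 -6.34300849e-02 -8.90696715e+01]
staple 0.964 8 2
strap 0.976 8 2
stem 0.734 0 0
barend 0.873 1 0
lip 0.959 8 7
wood 0.974 5 0
```

Request:
{"op": "carry_out", "data": {
  "deltas": [
    [[0,0.008,-0.001,0,-1],[0,0.016,-0.002,0,-1],[0,0.022,-0.002,0,-1],[0,0.022,-0.002,0,-1]]
  ]
}}

```text
clock: 17.45
tool_pos: [0.5656, 0.0293, 0.2026]
orientation: [179.9, -0.0, -89.1]
force: [-2.9, -2.6, -2.2]
opening: 0.0139
gripper_force: 30.0
```

Request:
{"op": "carry_out", "data": {
  "deltas": [
    [[0,0,0,0,0],[0,0,0,0,0],[0,0,0,0,0],[0,0,0,0,0],[0,0,0,0,0]]
  ]
}}

```text
clock: 17.95
tool_pos: [0.5666, 0.0298, 0.2036]
orientation: [-180.0, 0.0, -89.0]
force: [0.7, 0.2, 0.3]
opening: 0.0425
gripper_force: 0.0
```

Request:
{"op": "carry_out", "data": {
  "deltas": [
    [[0,0,-0.1,0,0],[0,0,-0.25,0,0],[0,0,-0.35,0,0],[0,0,-0.45,0,0],[0,0,-0.45,0,0]]
  ]
}}

```text
clock: 18.45
tool_pos: [0.5678, 0.0299, 0.2967]
orientation: [-179.7, 0.1, -89.0]
force: [1.0, 0.2, 0.7]
opening: 0.0441
gripper_force: 0.0
```

```bash
python3 - <<'E'
from h import *
o=ctrl.get_obs();print(o['tool_pos'],o['orientation'],o['force'],o['opening'],o['joint_pos'])
for cam in('wrist','top'):
  s=ctrl.snapshot(cam);save(s,cam+'6')
  for n,z in [('bolt_stem',.155),('keeper',.115),('carrier_grip',.218),('crank_grip',.135)]:
    for q in ctrl.spot_point(s,n)[:1]: print(cam,n,np.round(q['centre'],1),round(q['p'],2),onz(s,q['centre'],z).round(4))
E
```

```text
[0.56777407 0.02985387 0.29668919] [-1.79686112e+02  5.78953859e-02 -8.90267622e+01] [0.95370521 0.22506971 0.6830113 ] 0.04410635402912047 [ 2.27693797e+01  8.13365763e+00 -6.84664118e+00  6.50973658e-02
 -7.47067650e+01 -2.18132990e+01]
wrist bolt_stem [368.9  73.7] 0.96 [ 0.4725 -0.0598  0.155 ]
wrist carrier_grip [257.4 195.4] 0.9 [0.5641 0.0275 0.218 ]
wrist crank_grip [320.3 330.2] 0.73 [0.4882 0.2148 0.135 ]
top bolt_stem [282.7 225. ] 0.6 [ 0.4756 -0.0601  0.155 ]
top crank_grip [176.5 215.5] 0.61 [0.4914 0.2004 0.135 ]
```

Request:
{"op": "carry_out", "data": {
  "deltas": [
    [[0.09,0.1,0,0.023,0],[0.19,0.2,0,0.046,0],[0.29,0.3,0,0.069,0],[0.38,0.4,0,0.092,0],[0.447,0.478,0,0.115,0]]
  ]
}}

```text
clock: 19.45
tool_pos: [0.471, -0.0622, 0.2934]
orientation: [-180.0, 0.0, -130.8]
force: [-0.0, -0.1, 0.5]
opening: 0.0439
gripper_force: 0.0
```

Request:
{"op": "carry_out", "data": {
  "deltas": [
    [[0,0,0,0.023,0],[0,0,0,0.046,0],[0,0,0,0.069,0],[0,0,0,0.092,0],[0,0,0,0.115,0]]
  ]
}}

```text
clock: 19.95
tool_pos: [0.4721, -0.0614, 0.2933]
orientation: [180.0, 0.0, -172.2]
force: [-0.4, -0.4, -0.4]
opening: 0.0439
gripper_force: 0.0
```

Request:
{"op": "carry_out", "data": {
  "deltas": [
    [[0,0,0,0.02,0],[0,0,0,0.02,0],[0,0,0,0.02,0]]
  ]
}}

```text
clock: 20.25
tool_pos: [0.4721, -0.0613, 0.2933]
orientation: [-180.0, -0.0, -178.8]
force: [-0.6, -0.5, 0.3]
opening: 0.0437
gripper_force: 0.0
```

```bash
python3 - <<'E'
from h import *
o=ctrl.get_obs();print(o['tool_pos'],o['orientation'],o['force'],o['opening'])
s=ctrl.snapshot('wrist');save(s,'w7')
for n,z in [('bolt_stem',.155),('bolt_bar',.1345),('keeper',.115)]:
    for q in ctrl.spot_point(s,n)[:1]: print(n,np.round(q['centre'],1),round(q['p'],2),onz(s,q['centre'],z).round(4))
E
```

```text
[ 0.47209189 -0.06134941  0.29329266] [-1.79997331e+02 -7.60132224e-03 -1.78828358e+02] [-0.55276316 -0.51314692  0.32158855] 0.043714789626894554
bolt_stem [254.3 181.4] 0.92 [ 0.4755 -0.0589  0.155 ]
bolt_bar [248.5 174.7] 0.71 [ 0.4749 -0.0643  0.1345]
```

View pics/w7.png

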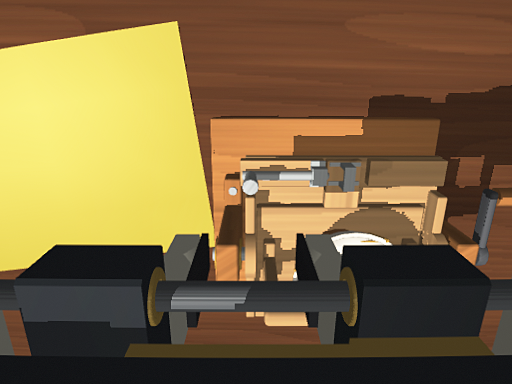

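Request:
{"op": "carry_out", "data": {
  "deltas": [
    [[-0.012,0,0.2,0,0],[-0.012,0,0.4,0,0],[-0.012,0,0.6,0,0],[-0.012,0,0.7,0,0],[-0.012,0,0.716,0,0]]
  ]
}}

```text
clock: 20.95
tool_pos: [0.4728, -0.0616, 0.1477]
orientation: [-180.0, -0.3, -179.0]
force: [0.6, -0.5, -0.2]
opening: 0.0435
gripper_force: 0.0
```

Request:
{"op": "carry_out", "data": {
  "deltas": [
    [[0,0,0,0,-1],[0,0,0,0,-1],[0,0,0,0,-1],[0,0,0,0,-1],[0,0,0,0,-1]]
  ]
}}

```text
clock: 21.45
tool_pos: [0.4751, -0.0614, 0.151]
orientation: [-180.0, 0.1, -179.0]
force: [0.1, -0.2, 1.4]
opening: 0.0112
gripper_force: 30.0
```

Request:
{"op": "carry_out", "data": {
  "deltas": [
    [[0,0,0,0,-1],[0,0,0,0,-1]]
  ]
}}

```text
clock: 21.65
tool_pos: [0.4749, -0.0613, 0.1506]
orientation: [-180.0, 0.1, -179.0]
force: [0.6, -1.9, 2.5]
opening: 0.0113
gripper_force: 30.0
```

Request:
{"op": "carry_out", "data": {
  "deltas": [
    [[0,0.02,0,0,-1],[0,0.045,0,0,-1],[0,0.07,0,0,-1],[0,0.095,0,0,-1],[0,0.11,0,0,-1]]
  ]
}}

```text
clock: 22.15
tool_pos: [0.4744, -0.0387, 0.1502]
orientation: [180.0, 0.0, -179.0]
force: [1.9, -2.2, 2.9]
opening: 0.0108
gripper_force: 30.0
```

Request:
{"op": "carry_out", "data": {
  "deltas": [
    [[0,0.008,0,0,-1],[0,0.015,0,0,-1],[0,0.02,0,0,-1],[0,0.02,0,0,-1]]
  ]
}}

```text
clock: 22.55
tool_pos: [0.4743, -0.0351, 0.1502]
orientation: [180.0, 0.0, -179.0]
force: [0.9, 0.1, 1.8]
opening: 0.0109
gripper_force: 30.0
```

Request:
{"op": "carry_out", "data": {
  "deltas": [
    [[0,0.008,0,0,-1],[0,0.015,0,0,-1],[0,0.015,0,0,-1]]
  ]
}}

```text
clock: 22.85
tool_pos: [0.4742, -0.0324, 0.1502]
orientation: [-180.0, 0.0, -179.0]
force: [2.7, -2.5, 2.0]
opening: 0.0111
gripper_force: 30.0
```

Request:
{"op": "carry_out", "data": {
  "deltas": [
    [[0,0.008,0,0,-1],[0,0.015,0,0,-1],[0,0.015,0,0,-1]]
  ]
}}

```text
clock: 23.15
tool_pos: [0.4741, -0.032, 0.1502]
orientation: [-179.7, -0.0, -179.0]
force: [7.0, -19.9, -2.8]
opening: 0.0109
gripper_force: 30.0
```

Request:
{"op": "carry_out", "data": {
  "deltas": [
    [[0,-0.01,0,0,-1],[0,-0.013,0,0,-0.5],[0,-0.013,0,0,-0.5],[0,-0.013,0,0,-0.5]]
  ]
}}

```text
clock: 23.55
tool_pos: [0.4734, -0.0316, 0.1497]
orientation: [180.0, -0.1, -179.1]
force: [-0.3, 0.7, -0.0]
opening: 0.0217
gripper_force: 0.0
```

Request:
{"op": "carry_out", "data": {
  "deltas": [
    [[0,0,-0.15,0,-0.4],[0,0,-0.35,0,-0.3],[0,0,-0.55,0,-0.1],[0,0,-0.72,0,0],[0,0,-0.72,0,0]]
  ]
}}

```text
clock: 24.05
tool_pos: [0.476, -0.0314, 0.2989]
orientation: [179.9, 0.4, -179.0]
force: [-0.1, 0.4, -0.9]
opening: 0.0427
gripper_force: 0.0
```

```bash
python3 - <<'E'
from h import *
o=ctrl.get_obs();print(o['tool_pos'],o['orientation'],o['force'],o['opening'])
s=ctrl.snapshot('wrist')
for n,z in [('bolt_stem',.155),('bolt_bar',.1345),('keeper',.115),('carrier_grip',.218),('crank_grip',.135)]:
    for q in ctrl.spot_point(s,n)[:1]: print(n,np.round(q['centre'],1),round(q['p'],2),onz(s,q['centre'],z).round(4))
c=cv2.resize(s['color'][110:310,200:510],None,fx=2.5,fy=2.5,interpolation=cv2.INTER_CUBIC);cv2.imwrite('pics/w8c.png',c[:,:,::-1])
E
```

```text
[ 0.4760318  -0.03135621  0.2989089 ] [ 179.91803693    0.43160713 -178.99721115] [-0.14850107  0.40563454 -0.89432817] 0.042666079990859494
bolt_stem [255.2 173.6] 0.81 [ 0.4747 -0.0279  0.155 ]
bolt_bar [252.  169.1] 0.81 [ 0.4759 -0.0308  0.1345]
crank_grip [497.6 189.6] 0.66 [0.4925 0.2154 0.135 ]
```

View pics/w8c.png

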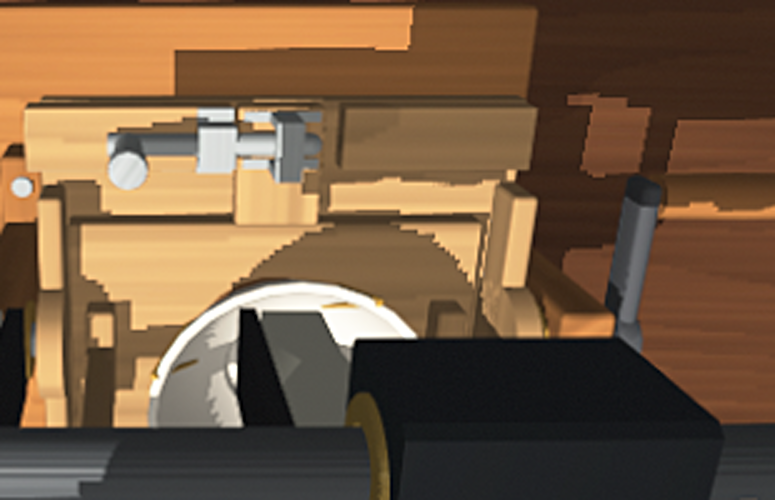

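Request:
{"op": "carry_out", "data": {
  "deltas": [
    [[-0.09,0.06,0,-0.023,0],[-0.19,0.12,0,-0.046,0],[-0.29,0.18,0,-0.069,0],[-0.39,0.25,0,-0.092,0],[-0.458,0.297,0,-0.115,0]]
  ]
}}

```text
clock: 24.85
tool_pos: [0.5654, 0.0298, 0.2926]
orientation: [179.9, -0.1, -137.3]
force: [0.3, 0.1, -0.4]
opening: 0.0438
gripper_force: 0.0
```

Request:
{"op": "carry_out", "data": {
  "deltas": [
    [[0,0,0,-0.023,0],[0,0,0,-0.046,0],[0,0,0,-0.069,0],[0,0,0,-0.092,0],[0,0,0,-0.115,0]]
  ]
}}

```text
clock: 25.35
tool_pos: [0.5643, 0.029, 0.2929]
orientation: [179.9, -0.1, -95.9]
force: [-0.2, 0.2, 0.5]
opening: 0.0437
gripper_force: 0.0
```

Request:
{"op": "carry_out", "data": {
  "deltas": [
    [[0,0,0,-0.02,0],[0,0,0,-0.02,0],[0,0,0,-0.02,0]]
  ]
}}

```text
clock: 25.65
tool_pos: [0.5644, 0.029, 0.2934]
orientation: [179.9, -0.0, -89.3]
force: [-0.6, -1.1, 0.0]
opening: 0.0435
gripper_force: 0.0
```

Request:
{"op": "carry_out", "data": {
  "deltas": [
    [[0,-0.004,0.12,0,0],[0,-0.004,0.26,0,0],[0,-0.004,0.38,0,0],[0,-0.004,0.45,0,0],[0,-0.004,0.45,0,0]]
  ]
}}

```text
clock: 26.15
tool_pos: [0.564, 0.0287, 0.2017]
orientation: [179.7, -0.1, -89.2]
force: [-1.4, 0.0, 0.6]
opening: 0.044
gripper_force: 0.0
```

Request:
{"op": "carry_out", "data": {
  "deltas": [
    [[0,0,0,0,-1],[0,0,0,0,-1],[0,0,0,0,-1],[0,0,0,0,-1],[0,0,0,0,-1]]
  ]
}}

```text
clock: 26.65
tool_pos: [0.5652, 0.0291, 0.2047]
orientation: [180.0, 0.0, -89.1]
force: [-3.5, 0.7, 4.4]
opening: 0.0139
gripper_force: 30.0
```

Request:
{"op": "carry_out", "data": {
  "deltas": [
    [[0,0,0,0,-1],[0,0,0,0,-1]]
  ]
}}

```text
clock: 26.85
tool_pos: [0.5652, 0.0291, 0.2047]
orientation: [180.0, 0.0, -89.0]
force: [-4.1, 1.1, 5.4]
opening: 0.0139
gripper_force: 30.0
```

Request:
{"op": "carry_out", "data": {
  "deltas": [
    [[0,0,-0.005,0,-1],[0,0,-0.01,0,-1],[0,0,-0.015,0,-1],[0,0,-0.015,0,-1]]
  ]
}}

```text
clock: 27.25
tool_pos: [0.5651, 0.0289, 0.2067]
orientation: [179.9, -0.0, -89.1]
force: [-1.3, 0.7, -2.9]
opening: 0.0137
gripper_force: 30.0
```

Request:
{"op": "carry_out", "data": {
  "deltas": [
    [[0,0,-0.003,0,-1],[0,0,-0.005,0,-1],[0,0,-0.005,0,-1]]
  ]
}}

```text
clock: 27.55
tool_pos: [0.565, 0.0289, 0.2073]
orientation: [179.9, -0.0, -89.1]
force: [-0.1, -1.0, -10.1]
opening: 0.014
gripper_force: 30.0
```

Request:
{"op": "carry_out", "data": {
  "deltas": [
    [[0,0,-0.003,0,-1],[0,0,-0.006,0,-1],[0,0,-0.006,0,-1]]
  ]
}}

```text
clock: 27.85
tool_pos: [0.5645, 0.0289, 0.2075]
orientation: [179.8, -0.0, -89.1]
force: [3.6, -1.9, -25.4]
opening: 0.0139
gripper_force: 30.0
```

Request:
{"op": "carry_out", "data": {
  "deltas": [
    [[0,0,0.002,0,-1],[0,0,0.002,0,-1],[0,0,0.002,0,-1],[0,0,0.002,0,-1],[0,0,0.002,0,-1]]
  ]
}}

```text
clock: 28.35
tool_pos: [0.5646, 0.0289, 0.2076]
orientation: [179.9, -0.0, -89.1]
force: [2.7, -2.5, -26.8]
opening: 0.0136
gripper_force: 30.0
```

Request:
{"op": "carry_out", "data": {
  "deltas": [
    [[0,0,0.003,0,-1],[0,0,0.003,0,-1],[0,0,0.003,0,-1]]
  ]
}}

```text
clock: 28.65
tool_pos: [0.5646, 0.0289, 0.2076]
orientation: [179.9, -0.0, -89.1]
force: [0.7, -2.1, -25.6]
opening: 0.0134
gripper_force: 30.0
```

Request:
{"op": "carry_out", "data": {
  "deltas": [
    [[0,0,0.005,0,-1],[0,0,0.005,0,-1],[0,0,0.005,0,-1]]
  ]
}}

```text
clock: 28.95
tool_pos: [0.5647, 0.0289, 0.2075]
orientation: [179.9, -0.0, -89.0]
force: [-4.9, -1.4, -16.7]
opening: 0.0139
gripper_force: 30.0
```

Request:
{"op": "carry_out", "data": {
  "deltas": [
    [[0,0,-0.001,0,-1],[0,0,-0.001,0,-1],[0,0,-0.001,0,-1],[0,0,-0.001,0,-1],[0,0,-0.001,0,-1]]
  ]
}}

```text
clock: 29.45
tool_pos: [0.5647, 0.0289, 0.2075]
orientation: [179.9, -0.0, -89.1]
force: [-5.3, -1.5, -18.8]
opening: 0.0136
gripper_force: 30.0
```

Request:
{"op": "carry_out", "data": {
  "deltas": [
    [[0,0,0.005,0,-1],[0,0,0.01,0,-1],[0,0,0.014,0,-1],[0,0,0.014,0,-1]]
  ]
}}

```text
clock: 29.85
tool_pos: [0.5656, 0.0289, 0.2072]
orientation: [-179.9, -0.0, -89.0]
force: [-9.6, 0.5, -3.1]
opening: 0.0138
gripper_force: 30.0
```

Request:
{"op": "carry_out", "data": {
  "deltas": [
    [[0,0,0,0,0],[0,0,0,0,0],[0,0,0,0,0],[0,0,0,0,0],[0,0,0,0,0]]
  ]
}}

```text
clock: 30.35
tool_pos: [0.5664, 0.0293, 0.2057]
orientation: [-179.9, 0.0, -89.0]
force: [0.1, 0.1, 0.8]
opening: 0.0428
gripper_force: 0.0
```

Request:
{"op": "carry_out", "data": {
  "deltas": [
    [[0,0,-0.1,0,0],[0,0,-0.25,0,0],[0,0,-0.35,0,0],[0,0,-0.45,0,0],[0,0,-0.45,0,0]]
  ]
}}

```text
clock: 30.85
tool_pos: [0.5672, 0.0292, 0.2982]
orientation: [-179.7, 0.0, -89.0]
force: [0.5, 0.1, 0.1]
opening: 0.0439
gripper_force: 0.0
```

Request:
{"op": "carry_out", "data": {
  "deltas": [
    [[0,0,0,0,0],[0,0,0,0,0]]
  ]
}}

```text
clock: 31.05
tool_pos: [0.5652, 0.029, 0.294]
orientation: [179.9, -0.0, -89.0]
force: [-0.4, -0.5, 0.1]
opening: 0.044
gripper_force: 0.0
```

```bash
python3 - <<'E'
from h import *
o=ctrl.get_obs();print(o['tool_pos'],o['orientation'],o['force'],o['opening'])
s=ctrl.snapshot('wrist');save(s,'w9');t=ctrl.snapshot('top');save(t,'t9')
for c in(s,t):
  for n,z in [('crank_grip',.135),('crank_axle',.135),('bolt_stem',.155)]:
    for q in ctrl.spot_point(c,n)[:1]: print(n,np.round(q['centre'],1),round(q['p'],2),onz(c,q['centre'],z).round(4))
E
```

```text
[0.56518337 0.02902559 0.29396561] [ 1.79942524e+02 -9.49015420e-03 -8.90456274e+01] [-0.38310924 -0.52322278  0.12052853] 0.044010593350618854
crank_grip [316.7 331. ] 0.86 [0.4892 0.2128 0.135 ]
bolt_stem [363.1 111.9] 0.88 [ 0.471  -0.0297  0.155 ]
crank_grip [174.7 213.9] 0.56 [0.4952 0.205  0.135 ]
bolt_stem [272.9 224.4] 0.44 [ 0.4763 -0.0365  0.155 ]
```

Request:
{"op": "carry_out", "data": {
  "deltas": [
    [[-0.15,0.06,0,0,0],[-0.37,0.14,0,0,0],[-0.59,0.22,0,0,0],[-0.8,0.3,0,0,0],[-0.954,0.354,0,0,0]]
  ]
}}

```text
clock: 31.95
tool_pos: [0.4904, 0.2207, 0.2949]
orientation: [-180.0, 0.0, -89.0]
force: [1.0, 0.4, -0.5]
opening: 0.0442
gripper_force: 0.0
```

Request:
{"op": "carry_out", "data": {
  "deltas": [
    [[0,0,0,0,0],[0,0,0,0,0]]
  ]
}}

```text
clock: 32.15
tool_pos: [0.4912, 0.2194, 0.2948]
orientation: [180.0, -0.0, -88.9]
force: [0.8, -0.7, -0.2]
opening: 0.0441
gripper_force: 0.0
```

```bash
python3 - <<'E'
from h import *
o=ctrl.get_obs();print(o['tool_pos'],o['orientation'],o['force'],o['opening'])
s=ctrl.snapshot('wrist');save(s,'w10')
for n,z in [('crank_grip',.135),('crank_axle',.135)]:
    for q in ctrl.spot_point(s,n)[:1]: print(n,np.round(q['centre'],1),round(q['p'],2),onz(s,q['centre'],z).round(4))
for X in [(.491,.2125,.135),(.491,.1775,.135),(.491,.2475,.135)]: print(proj(s,np.array(X)))
E
```

```text
[0.49116543 0.21939159 0.29475495] [ 1.79998718e+02 -1.87613634e-03 -8.89313674e+01] [ 0.76995902 -0.74864776 -0.1675028 ] 0.044114366868449356
crank_grip [251.9 162. ] 0.66 [0.4912 0.2106 0.135 ]
[252.07399941 163.93482034]
[252.75162163 126.82538603]
[251.43823524 198.76840236]
```

View pics/w10.png

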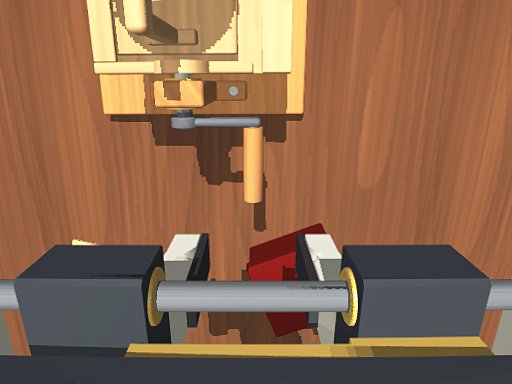

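Request:
{"op": "carry_out", "data": {
  "deltas": [
    [[0,0,0.2,0,0],[0,0,0.42,0,0],[0,0,0.64,0,0],[0,0,0.82,0,0],[0,0,0.894,0,0]]
  ]
}}

```text
clock: 32.8
tool_pos: [0.4901, 0.2161, 0.1123]
orientation: [179.8, -0.2, -89.2]
force: [-0.3, -0.9, 0.3]
opening: 0.0437
gripper_force: 0.0
```

Request:
{"op": "carry_out", "data": {
  "deltas": [
    [[0,0,0,0,-1],[0,0,0,0,-1],[0,0,0,0,-1],[0,0,0,0,-1],[0,0,0,0,-1]]
  ]
}}

```text
clock: 33.3
tool_pos: [0.4907, 0.2189, 0.1167]
orientation: [180.0, 0.1, -89.1]
force: [-5.0, 1.1, 1.9]
opening: 0.0172
gripper_force: 30.0
```

Request:
{"op": "carry_out", "data": {
  "deltas": [
    [[0,0,0,0,-1],[0,0,0,0,-1]]
  ]
}}

```text
clock: 33.5
tool_pos: [0.4907, 0.2189, 0.1167]
orientation: [180.0, 0.1, -89.1]
force: [-5.5, 1.3, 1.8]
opening: 0.017
gripper_force: 30.0
```

Request:
{"op": "carry_out", "data": {
  "deltas": [
    [[0,-0.0017,-0.0324,0,-1],[0,-0.0068,-0.0645,0,-1],[0,-0.0152,-0.0958,0,-1],[0,-0.0268,-0.1261,0,-1],[0,-0.0415,-0.155,0,-1]]
  ]
}}

```text
clock: 34.0
tool_pos: [0.4991, 0.219, 0.1474]
orientation: [179.9, 0.0, -89.1]
force: [-2.5, 3.9, -7.4]
opening: 0.0169
gripper_force: 30.0
```

Request:
{"op": "carry_out", "data": {
  "deltas": [
    [[0,-0.0177,-0.0272,0,-1],[0,-0.0381,-0.0524,0,-1],[0,-0.0611,-0.0754,0,-1],[0,-0.0863,-0.0958,0,-1],[0,-0.1135,-0.1135,0,-1]]
  ]
}}

```text
clock: 34.5
tool_pos: [0.5217, 0.2194, 0.1699]
orientation: [179.9, 0.0, -89.1]
force: [-3.0, 4.4, -8.2]
opening: 0.0168
gripper_force: 30.0
```

Request:
{"op": "carry_out", "data": {
  "deltas": [
    [[0,-0.0289,-0.0147,0,-1],[0,-0.0592,-0.0263,0,-1],[0,-0.0905,-0.0347,0,-1],[0,-0.1226,-0.0398,0,-1],[0,-0.155,-0.0415,0,-1]]
  ]
}}

```text
clock: 35.0
tool_pos: [0.5525, 0.22, 0.1781]
orientation: [179.9, 0.0, -89.1]
force: [-4.6, 5.1, -5.4]
opening: 0.0167
gripper_force: 30.0
```

Request:
{"op": "carry_out", "data": {
  "deltas": [
    [[0,-0.0324,0.0017,0,-1],[0,-0.0645,0.0068,0,-1],[0,-0.0958,0.0152,0,-1],[0,-0.1261,0.0268,0,-1],[0,-0.155,0.0415,0,-1]]
  ]
}}

```text
clock: 35.5
tool_pos: [0.5834, 0.2206, 0.1699]
orientation: [179.9, 0.0, -89.0]
force: [-8.9, 5.8, -2.8]
opening: 0.0169
gripper_force: 30.0
```

Request:
{"op": "carry_out", "data": {
  "deltas": [
    [[0,-0.0272,0.0177,0,-1],[0,-0.0524,0.0381,0,-1],[0,-0.0754,0.0611,0,-1],[0,-0.0958,0.0863,0,-1],[0,-0.1135,0.1135,0,-1]]
  ]
}}

```text
clock: 36.0
tool_pos: [0.6062, 0.2211, 0.1475]
orientation: [179.9, 0.0, -89.0]
force: [-8.2, 5.0, -0.9]
opening: 0.0169
gripper_force: 30.0
```

Request:
{"op": "carry_out", "data": {
  "deltas": [
    [[0,-0.0147,0.0289,0,-1],[0,-0.0263,0.0592,0,-1],[0,-0.0347,0.0905,0,-1],[0,-0.0398,0.1226,0,-1],[0,-0.0415,0.155,0,-1]]
  ]
}}

```text
clock: 36.5
tool_pos: [0.6148, 0.2213, 0.117]
orientation: [180.0, 0.0, -89.0]
force: [-9.3, 5.4, 3.2]
opening: 0.0172
gripper_force: 30.0
```

Request:
{"op": "carry_out", "data": {
  "deltas": [
    [[0,0,0.005,0,-1],[0,0,0.01,0,-1],[0,0,0.01,0,-1]]
  ]
}}

```text
clock: 36.8
tool_pos: [0.6148, 0.2213, 0.1159]
orientation: [180.0, 0.0, -89.0]
force: [-9.7, 3.6, 5.9]
opening: 0.017
gripper_force: 30.0
```

Request:
{"op": "carry_out", "data": {
  "deltas": [
    [[0,0,0.005,0,-1],[0,0,0.01,0,-1],[0,0,0.01,0,-1]]
  ]
}}

```text
clock: 37.1
tool_pos: [0.6149, 0.2213, 0.1157]
orientation: [-180.0, 0.0, -89.0]
force: [-14.0, 3.7, 17.2]
opening: 0.0172
gripper_force: 30.0
```

Request:
{"op": "carry_out", "data": {
  "deltas": [
    [[0,0,-0.007,0,-1],[0,0,-0.007,0,0],[0,0,-0.007,0,0],[0,0,-0.007,0,0],[0,0,-0.007,0,0]]
  ]
}}

```text
clock: 37.6
tool_pos: [0.616, 0.2205, 0.1137]
orientation: [-180.0, 0.0, -89.1]
force: [0.6, 0.4, 0.2]
opening: 0.0415
gripper_force: 0.0
```

Request:
{"op": "carry_out", "data": {
  "deltas": [
    [[0,0,0,0,0],[0,0,-0.15,0,0],[0,0,-0.35,0,0],[0,0,-0.55,0,0],[0,0,-0.75,0,0]]
  ]
}}

```text
clock: 38.1
tool_pos: [0.6154, 0.2204, 0.2649]
orientation: [180.0, -0.0, -89.0]
force: [0.4, 1.6, -0.3]
opening: 0.0435
gripper_force: 0.0
```

Request:
{"op": "carry_out", "data": {
  "deltas": [
    [[0,0,-0.2,0,0],[0,0,-0.4,0,0],[0,0,-0.4,0,0],[0,0,-0.4,0,0]]
  ]
}}

```text
clock: 38.5
tool_pos: [0.6157, 0.2208, 0.3444]
orientation: [-179.9, 0.1, -89.1]
force: [0.2, -0.1, -0.2]
opening: 0.0438
gripper_force: 0.0
```

```bash
python3 - <<'E'
from h import *
o=ctrl.get_obs();print(o['clock'],o['tool_pos'],o['force'],o['opening'])
for cam in('wrist','top','scene'):
  s=ctrl.snapshot(cam);save(s,cam+'11')
  for n in ('crank_grip','carrier_grip','bowl'):
    for q in ctrl.spot_point(s,n)[:1]: print(cam,n,np.round(q['centre'],1),round(q['p'],2),onz(s,q['centre'],.135).round(4))
  print(cam,'expected crank',proj(s,np.array([.615,.2145,.135])),'grip',proj(s,np.array([.549,.0315,.052])),'bowl',proj(s,np.array([.549,.0315,.136])))
E
```

```text
38.5 [0.61574617 0.22081831 0.34443246] [ 0.21472128 -0.136616   -0.1908374 ] 0.04377010148920752
wrist crank_grip [255.1 151.9] 0.87 [0.6127 0.2125 0.135 ]
wrist expected crank [252.94341685 153.67668529] grip [311.84028099 -13.41317463] bowl [326.51849253 -36.73590807]
top crank_grip [176.7 167. ] 0.78 [0.6121 0.2054 0.135 ]
top expected crank [173.10016975 165.75929624] grip [245.82401713 196.8713043 ] bowl [245.5946085  194.18881959]
scene carrier_grip [248.8 208.9] 0.76 [ 0.6438 -0.0515  0.135 ]
scene expected crank [302.96507268 174.64931573] grip [249.12849044 207.01641036] bowl [249.02830582 185.71476879]
```

The crank is at its back stop. The scene camera finds the carrier handle hanging at (249, 209), against an expected (249, 207), so the carrier is hanging upside down in place.

```bash
python3 -c "
from plant import ctrl
print(ctrl.close_job())"
```

```text
the job is handed in; nothing more can be done
None
```

The job is handed in: the carrier is home under the lip, the bolt is shot through the keeper, and the bowl hangs upside down with the crank at its stop. The bolt held a tug of about 17–27 N, which briefly went just over the 25 N upper figure.

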